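# Isolate the hob and open the safety-capped cleaner

### The job

The hob is going to be cleaned: first switch it off by flipping the isolator's toggle from the red side right over to the green side. Then open the cleaner jug: push its red safety cap down, keep it down while you turn it about a fifth of a turn anticlockwise (seen from above) until it comes free, and lift it off. Finish while still holding the cap in the gripper, level and straight above the jug's mouth, about 8 cm clear of it; leave the toggle off and do not disturb the pepper mill or the two sauce bottles.

Things in the scene. Friction and masses are not known exactly. Their poses are not given: they have to be found in the camera images.
- isolator: grey isolator box screwed to the counter, 110 mm (its x) by 74 mm (its y) by 40 mm high; origin at the centre of its underside. On its top a red patch marks ON at its -x end, a green patch OFF at its +x end. The toggle swings in the box's x-z plane about a pivot 50 mm above the counter over the box's centre.
- toggle (a joint): toggle angle: 0 = ON (leaning 0.40 rad towards the box's -x, red), 0.80 = OFF (leaning 0.40 rad to +x, green). Over-centre: past upright (0.40) it drops to the other end by itself; about 1 N on the handle moves it. At the start it is at ON.
- toggle_grip (a point): centre of the toggle's black crossbar handle, a cylinder 20 mm in diameter, 50 mm long along the box's y, on a 12 mm steel stem, 74 mm from the pivot; at ON and OFF this point is 118 mm above the counter and 29 mm to -x / +x of the box's centre; upright it is 124 mm high.
- jug: white cleaner jug, 100 by 84 mm, yellow labels, locked in a steel caddy (118 by 102 mm, 54 mm high) screwed to the counter: it cannot move. Origin at the centre of its underside on the counter; z up. Above 124 mm it narrows to a shoulder of 22 mm radius at 146 mm height; the closed cap's skirt stands 10 mm above that shoulder.
- jug_mouth (a point): centre of the top of the jug's neck, 164.5 mm above the counter, on the jug's axis (hidden within the cap while the cap is on).
- cap: round red push-and-turn safety cap, 56 mm in diameter, 32 mm high, 25 to 50 g, a white bar across its top along its x axis; loose, z up; origin at the centre of its open underside, 156 mm above the counter when closed. Closed, its x lies along the jug's x. Two lugs inside (along its x) sit under ledges on the neck.
- cap_top (a point): centre of the cap's top, 188 mm above the counter when closed. Grip the cap round its side from above, the TCP 8 to 10 mm below this point, with 50 N or more. Pressed down, it turns anticlockwise only (seen from above); it is free from 0.95 rad, 1.2 rad is right (up to 2 rad), then it lifts straight off.
- plunger (a joint): how far the spring plunger under the cap is pushed in, m: 0 = cap closed at rest (spring 8 N), 0.005 = well pressed (12 N), 0.007 = bottomed (14 N), -0.003 = nothing on it. A 3 mm catch stops the cap from turning until it is pushed 3.3 mm or more; keep it down while turning.
- pepper_mill: loose red pepper mill, 58 mm in diameter, 194 mm high, origin at the centre of its underside; leave alone.
- mustard_bottle: loose yellow sauce bottle, 58 mm in diameter, 180 mm high, origin at the centre of its underside; leave alone.
- chilli_bottle: loose orange sauce bottle, 58 mm in diameter, 180 mm high, origin at the centre of its underside; leave alone.
There are look-alikes about, which are no part of the job. Of the things like the cap, leave any that is black; of the rest the larger one is meant.

How it is judged:
On the way, in this order (a step that is already met when the one before it is completed fails the run):
1. the toggle is flipped over to OFF while the cap is still closed (value of joint toggle above 0.68 rad and angle between the x axis of cap and the x axis of jug, either way round below 0.3 rad), for 0.2 s.
2. the cap is pushed down against its spring, not yet turned (value of joint plunger above 0.0031 m and angle between the x axis of cap and the x axis of jug, either way round below 0.3 rad and contact force between cap and the fingers above 3 N), for 0.05 s.
3. the cap is turned free on the neck (angle between the x axis of cap and the x axis of jug, either way round above 0.85 rad and z of cap in the frame of jug below 0.186 m and horizontal distance between cap and jug_mouth below 0.02 m), for 0.05 s.
At the end, for the whole second after the job is handed in: toggle at OFF (over 0.68 rad); cap held still in the fingers (over 5 N), its underside 40 to 140 mm above the jug's mouth, within 35 mm of its axis, within 0.25 rad of level, touching neither jug nor bystanders; mill and bottles upright and within 30 mm of their starts (value of joint toggle above 0.68 rad and z of cap in the frame of jug between 0.2045 and 0.3045 m and horizontal distance between cap and jug_mouth below 0.035 m and angle between cap's own z axis and vertical below 0.25 rad and contact force between cap and the fingers above 5 N and contact force between cap and jug below 0.05 N and linear speed of cap below 0.03 m/s and contact force between cap and pepper_mill below 0.05 N and contact force between cap and mustard_bottle below 0.05 N and contact force between cap and chilli_bottle below 0.05 N and distance of each of pepper_mill, mustard_bottle, chilli_bottle from where it was at the start of the episode below 0.03 m and angle between each of pepper_mill, mustard_bottle, chilli_bottle's own z axis and vertical below 0.2 rad); the arm keeps its last pose, push and grip.
It fails at once if the pepper mill is pushed over or shifted by 30 mm (distance of pepper_mill from where it was at the start of the episode above 0.03 m or angle between pepper_mill's own z axis and vertical above 0.3 rad).
It fails at once if the mustard bottle is pushed over or shifted by 30 mm (distance of mustard_bottle from where it was at the start of the episode above 0.03 m or angle between mustard_bottle's own z axis and vertical above 0.3 rad).
It fails at once if the chilli bottle is pushed over or shifted by 30 mm (distance of chilli_bottle from where it was at the start of the episode above 0.03 m or angle between chilli_bottle's own z axis and vertical above 0.3 rad).
It also fails if it takes over 54 s, if anything falls off the work surface, if the arm or the gripper's body presses on something with over 40 N, if the wrist force passes 120 N, or if a joint passes its speed limit or range.

### The arm

A 7-joint arm with a two-finger parallel gripper is mounted at the origin on the work surface. World frame = base frame: x ahead of the robot, y to its left, z up, the work surface at z = 0. Lengths are in m, angles in rad, forces in N, time in s.
With the tool pointing down it reaches from about 0.425 to 0.925 m from the base axis. Payload 6.8 kg.
Tool frame: the origin (TCP) lies between the finger pads, 19 mm behind the fingertips; this is the grasp point; z points along the fingers, y is the direction in which the jaws open and shut (so a half turn about z gives the same grasp; the last joint's range is limited). The gripper opens to 85 mm and grips with 20 to 120 N. Pads are 22 mm wide; open, the fingers measure 114 mm over their backs; the gripper's body (76 mm by 85 mm) begins 54 mm behind the grasp point. The pads swing forward as they close: fully open they stand 13 mm farther back than shut.
Start: joints at [-1.227, 0.477, 0.022, 1.555, -0.011, 1.109, -0.083], TCP at [0.295, 0.607, 0.25] pointing down, gripper open.
Joint ranges: [-2.96, 2.96], [-0.34, 2.1], [-1.41, 1.46], [0.24, 2.44], [-1.37, 4.51], [0.17, 1.92], [-2.96, 2.96]. Speed limits (rad/s): [2.39, 2.39, 3.14, 3.14, 3.14, 3.14, 3.14].

### API

Orientations are given as a unit quaternion [w, x, y, z].
In Python, from station import monitor, cams, bot, finder gives the robot as it stands.
- The arm moves only by the tool jog_arm, never from a script. Its argument "plan" is a list of rows, each an object of numbers: "x", "y", "z": the shift along the tool's x, y, z as a fraction of full scale; "wx", "wy", "wz": the turn, a rotation vector about the tool's x, y, z as a fraction of full scale. A call has 1 to 12 rows; each row is the pose to reach, as a shift and turn from the pose measured when the call began, along the tool's axes at that moment, turning the shorter way round; what a row does not reach only later rows make up. Full scale, the value 1, is 20 cm for a shift and 180 degrees for a turn. A row lasts 1/12 s, in which the tool goes at most 41.7 mm and 7.16 degrees, less where a joint would pass 70% of its speed; a pose out of reach is approached as far as the arm can. A call with a number of a shift or a turn outside -1 to 1 is refused whole. A call with a gripper value outside its range is refused whole. "hand" is the opening, from -1 (shut) to 1 (fully open), set as the call begins (left out, the last holds). The fingers move at their own pace and stop on an object; "grip_force" is the grip in N (left out, the last holds). Time passes only in rows, so rows that repeat a pose let the fingers close. It gives the time, the measured TCP pose, the force and the opening at its end, in the units of the state.
- monitor.get_obs(): the state, without advancing time (a new reading comes with each control period).
- cams.read_camera(name): name is "side" or "top"; returns the picture (384x512x3 uint8, red, green, blue); there is no depth.
- cams.get_calibration(name): a dict with "fx", "fy", "cx", "cy" (pixels), "distortion" ([k1, k2, p1, p2, k3] as OpenCV has them; the pictures are not rectified), "extrinsics" (4x4, takes a point from world to camera coordinates). Camera axes: x right, y down, z forward; pixel columns grow to the right and rows downward; lengths in m; the calibration is good to about 2 mm. A picture is of the moment at which its call begins. get_calibration takes no time and is no camera call.
- bot.hand_in(): hands the job in, once; it reports no verdict.
Trained networks look in the newest picture that a camera, given by its name, has taken for a name from the list of things; names that differ only in an ending like _2 or _b are one class to them, and where a whole thing is asked for, a point or a joint stands for the part that bears it (a point fixed in the world has none). Each returns a list of dicts, best first, with "confidence" (0 to 1); they miss things now and then, are a little off and sometimes report something else, mostly with a low value. They report only what shows in the picture. A call takes as long as a camera call. They do not tell look-alikes from the thing itself.
- finder.find_in(camera, target): "bbox" ([left, top, width, height] in pixels, round what is visible of it).
- finder.place_of(camera, target): "location" ([column, row] in pixels: a listed point, or the origin of a listed thing).
The state is a dict: "t": time; "q": joint angles; "joint_vel": joint speeds; "joint_torque": joint torques, N m; "eef_pos": TCP position; "tool_rot": TCP orientation; "contact_force": force on the tool from outside, world axes, zero at the start; "torque": the same for the moment, N m; "gripper_width": opening from 0.0 (shut) to 1.0 (fully open).
Only numpy, scipy, OpenCV 4.12 (cv2) and the standard library are available. Lean on these libraries where they do the work, as an engineer would, in place of code of your own. Each camera call takes 0.05 s, during which the arm holds its last target. There are 200 camera calls.

## Working session

There is one attempt and no reset: what is moved stays moved. The work goes in short steps, Python scripts to look and compute and a tool call to move; the robot and the scene stay as the last step left them, time stands still between calls to the robot, and variables do not carry over. Pictures are saved under pics/ and viewed, about 8 in all and at most 12, crops included, and the job is handed in when it is done.

Besides the shell and the picture viewer there is one more tool, called after ">>>" as name(argument=value, ...) on one line, values as JSON. jog_arm: Moves the arm, as the interface text tells. Shift numbers are shares of 20 cm and turn numbers shares of 180 degrees, none past 1 either way. Its arguments: {"type":"object","properties":{"plan":{"type":"array","items":{"type":"object","properties":{"x":{"type":"number","minimum":-1,"maximum":1},"y":{"type":"number","minimum":-1,"maximum":1},"z":{"type":"number","minimum":-1,"maximum":1},"wx":{"type":"number","minimum":-1,"maximum":1},"wy":{"type":"number","minimum":-1,"maximum":1},"wz":{"type":"number","minimum":-1,"maximum":1}}}},"hand":{"type":"number"},"grip_force":{"type":"number"}},"required":["plan"]}

```bash
ls; mkdir -p pics; cat > h.py <<'E'
import numpy as np, cv2
from station import monitor, cams, bot, finder
from scipy.spatial.transform import Rotation as R
def cal(n):
    c=cams.get_calibration(n); K=np.array([[c['fx'],0,c['cx']],[0,c['fy'],c['cy']],[0,0,1.]])
    return K,np.array(c['distortion'],float),np.array(c['extrinsics'])
def ray(n,px):
    K,d,T=cal(n); u=cv2.undistortPoints(np.array([[px]],float),K,d)[0,0]
    Rm=T[:3,:3]; return -Rm.T@T[:3,3], Rm.T@np.array([u[0],u[1],1])
def at_z(n,px,z):
    o,v=ray(n,px); return o+v*(z-o[2])/v[2]
def proj(n,P):
    K,d,T=cal(n); P=np.atleast_2d(np.array(P,float))
    return cv2.projectPoints(P,cv2.Rodrigues(T[:3,:3])[0],T[:3,3],K,d)[0][:,0]
E
python3 - <<'E'
from h import *
o=monitor.get_obs(); print({k:np.round(v,3) for k,v in o.items()})
for n in ['top','side']:
    im=cams.read_camera(n); cv2.imwrite(f'pics/{n}0.png',im[:,:,::-1])
    K,d,T=cal(n); print(n,np.round(-T[:3,:3].T@T[:3,3],3))
    for t,z in [('toggle_grip',.118),('cap_top',.188),('jug',0),('isolator',0),('pepper_mill',0),('mustard_bottle',0),('chilli_bottle',0)]:
        for r in finder.place_of(n,t)[:4]:
            print(n,t,round(r['confidence'],2),np.round(r['location'],1),np.round(at_z(n,r['location'],z),3))
E
```

```text
pics
{'t': np.float64(0.0), 'q': array([-1.227,  0.478,  0.022,  1.556, -0.011,  1.109, -0.083]), 'joint_vel': array([-0.001, -0.   , -0.002, -0.001, -0.   ,  0.001, -0.   ]), 'joint_torque': array([ 1.0000e-03, -5.9647e+01,  1.6080e+00, -2.8118e+01,  1.3000e-02,
        9.0000e-03,  0.0000e+00]), 'eef_pos': array([0.294, 0.607, 0.249]), 'tool_rot': array([-0.   ,  0.224,  0.975, -0.001]), 'contact_force': array([-0.528,  0.02 ,  0.534]), 'torque': array([ 0.022, -0.058,  0.036]), 'gripper_width': np.float64(0.996)}
top [3.790e-01 1.000e-03 1.155e+00]
top toggle_grip 0.73 [311.6 178.9] [ 0.577 -0.184  0.118]
top cap_top 0.76 [170.4 159.7] [0.614 0.206 0.188]
top cap_top 0.66 [142.8 200.1] [0.505 0.274 0.188]
top cap_top 0.61 [221. 160.] [0.614 0.071 0.188]
top jug 0.77 [182.  177.1] [0.603 0.208 0.   ]
top isolator 0.93 [301.2 173. ] [ 0.618 -0.172  0.   ]
top pepper_mill 0.68 [367.3 186.7] [ 0.575 -0.382  0.   ]
top mustard_bottle 0.81 [122.3 230.7] [0.434 0.386 0.   ]
top chilli_bottle 0.73 [175.2 161.7] [0.653 0.231 0.   ]
top chilli_bottle 0.61 [120.7 166.4] [0.637 0.402 0.   ]
side [0.485 0.81  1.059]
side toggle_grip 0.55 [256.9 155.7] [ 0.577 -0.154  0.118]
side cap_top 0.97 [227.3 239. ] [0.612 0.208 0.188]
side cap_top 0.47 [257.6 319.5] [0.52  0.405 0.188]
side cap_top 0.4 [222.7 233. ] [0.626 0.191 0.188]
side jug 0.7 [230.7 277.2] [0.613 0.202 0.   ]
side isolator 0.63 [250.9 182. ] [ 0.596 -0.152  0.   ]
side pepper_mill 0.9 [263.1 141.2] [ 0.574 -0.35   0.   ]
side mustard_bottle 0.73 [289.  348.1] [0.444 0.385 0.   ]
side chilli_bottle 0.84 [208.7 346.6] [0.64  0.401 0.   ]
```

```bash
python3 - <<'E'
import cv2
for n,(a,b,c,d) in {'top':(110,260,90,400),'side':(100,380,150,350)}.items():
    im=cv2.imread(f'pics/{n}0.png')[a:b,c:d]; s=min(800/im.shape[1],600/im.shape[0]); print(n,s)
    cv2.imwrite(f'pics/{n}0c.png',cv2.resize(im,None,fx=s,fy=s,interpolation=cv2.INTER_CUBIC))
E
```

```text
top 2.5806451612903225
side 2.142857142857143
```

View pics/top0c.png

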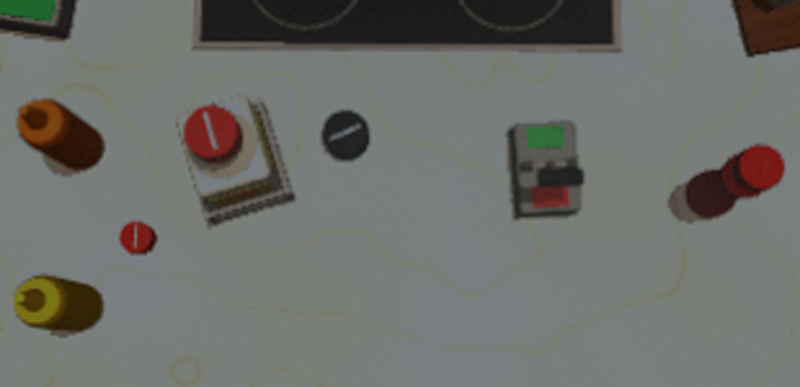

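View pics/side0c.png

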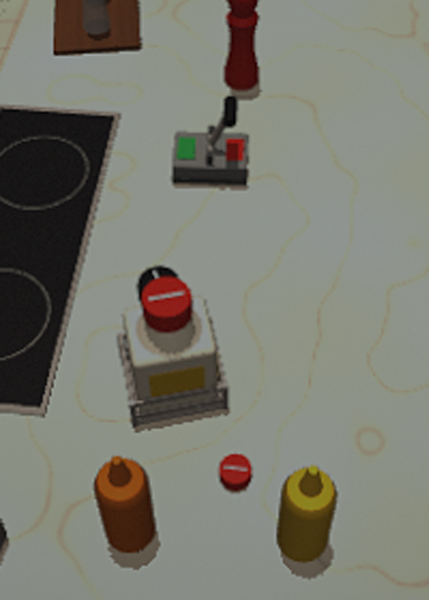

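The top view shows the jug with the large red cap at full-picture pixel (172,161). The small red look-alike is at (143,202) and the black one at (224,162). The isolator is at about (302,176), with green towards world +x and the handle at (307,179) leaning to red. The side view agrees, and the mill at about (263,140) and the bottles are clear of both. Next I'll refine these by colour.

```bash
python3 - <<'E'
from h import *
def blobs(n,f,box,zz,name):
    im=cv2.imread(f'pics/{n}0.png'); hsv=cv2.cvtColor(im,cv2.COLOR_BGR2HSV).astype(int); a,b,c,d=box
    m=np.zeros(im.shape[:2],np.uint8); m[b:d,a:c]=f(hsv,im.astype(int))[b:d,a:c]
    k,l,s,ce=cv2.connectedComponentsWithStats(m)
    if k<2: print(n,name,'none');return
    i=1+np.argmax(s[1:,4]); pts=np.argwhere(l==i)[:,::-1].astype(np.float32); (c0,sz,an)=cv2.minAreaRect(pts)
    w=np.array([at_z(n,p,zz)[:2] for p in pts]); ev,V=np.linalg.eigh(np.cov(w.T)); 
    print(n,name,s[i,4],np.round(ce[i],1),np.round(at_z(n,c0,zz)[:2],4),'axis deg',round(np.degrees(np.arctan2(*V[::-1,1])),1), 'len',np.round(np.sqrt(12*ev),3))
green=lambda h,i:(h[...,0]>45)&(h[...,0]<85)&(h[...,1]>110)
red=lambda h,i:((h[...,0]<8)|(h[...,0]>172))&(h[...,1]>140)&(h[...,2]>60)
blk=lambda h,i:h[...,2]<45
wh=lambda h,i:(h[...,1]<100)&(h[...,2]>110)
B={'top':(280,150,320,200),'side':(225,140,270,190)}
C={'top':(158,145,186,176),'side':(210,225,245,256)}
W={'top':(164,152,178,170),'side':(218,234,238,243)}
for n in B:
    blobs(n,green,B[n],.04,'green'); blobs(n,red,B[n],.04,'red'); blobs(n,blk,B[n],.118,'handle'); blobs(n,red,C[n],.188,'cap'); blobs(n,wh,W[n],.188,'bar')
E
```

```text
top green 97 [301.2 162.8] [ 0.6433 -0.1663] axis deg 96.1 len [0.024 0.041]
top red 89 [302.9 185.8] [ 0.5709 -0.1711] axis deg 97.1 len [0.021 0.04 ]
top handle 106 [306.7 178. ] [ 0.5808 -0.171 ] axis deg 94.0 len [0.019 0.047]
top cap 287 [171.7 161.1] [0.6105 0.2034] axis deg 104.2 len [0.049 0.051]
top bar 26 [170.9 159.8] [0.6131 0.205 ] axis deg -163.0 len [0.005 0.041]
side green 77 [236.6 168.7] [ 0.6439 -0.1688] axis deg 95.5 len [0.025 0.043]
side red 77 [259.3 169.4] [ 0.5721 -0.1717] axis deg 90.3 len [0.025 0.044]
side handle 223 [248.1 181.8] [ 0.5935 -0.0445] axis deg -176.2 len [0.026 0.098]
side cap 406 [227.1 241. ] [0.612 0.215] axis deg 101.5 len [0.047 0.068]
side bar 32 [227.  237.6] [0.6136 0.2038] axis deg -161.9 len [0.006 0.04 ]
```

```bash
cat >> h.py <<'E'
def plan(P,yaw):  # world TCP target, tool-x yaw (deg), tool down -> fractions
    o=monitor.get_obs(); q=o['tool_rot']; r=R.from_quat([q[1],q[2],q[3],q[0]])
    a=np.radians(yaw); T=np.array([[np.cos(a),np.sin(a),0],[np.sin(a),-np.cos(a),0],[0,0,-1]]).T
    s=r.inv().apply(np.array(P)-o['eef_pos'])/.2; w=(r.inv()*R.from_matrix(T)).as_rotvec()/np.pi
    print('t',round(float(o['t']),2),'pos',np.round(o['eef_pos'],4),'F',np.round(o['contact_force'],1),'w',round(float(o['gripper_width']),3))
    print('shift',np.round(s,3),'turn',np.round(w,3),'n',np.max(np.abs(s))); return s,w
E
python3 - <<'E'
from h import *
plan([.44,.47,.27],94.5); plan([.53,-.175,.25],94.5)
E
```

```text
t 0.8 pos [0.2947 0.6073 0.25  ] F [-0.  -0.   0.1] w 1.0
shift [-0.953 -0.3   -0.1  ] turn [-0.    -0.     0.331] n 0.9533486711754768
t 0.8 pos [0.2947 0.6073 0.25  ] F [-0.  -0.   0.1] w 1.0
shift [-2.766 -3.005  0.   ] turn [-0.    -0.     0.331] n 3.0051431257624555
```

>>> jog_arm(plan=[{"x": -0.95, "y": -0.3, "z": -0.1, "wz": 0.33}, {"x": -0.95, "y": -0.3, "z": -0.1, "wz": 0.33}, {"x": -0.95, "y": -0.3, "z": -0.1, "wz": 0.33}, {"x": -0.95, "y": -0.3, "z": -0.1, "wz": 0.33}, {"x": -0.95, "y": -0.3, "z": -0.1, "wz": 0.33}, {"x": -0.95, "y": -0.3, "z": -0.1, "wz": 0.33}, {"x": -0.95, "y": -0.3, "z": -0.1, "wz": 0.33}, {"x": -0.95, "y": -0.3, "z": -0.1, "wz": 0.33}, {"x": -0.95, "y": -0.3, "z": -0.1, "wz": 0.33}, {"x": -0.95, "y": -0.3, "z": -0.1, "wz": 0.33}], hand=-1)

```text
invalid input at $.plan[0]: expected keys x, y, z, wx, wy, wz
```

>>> jog_arm(plan=[{"x": -0.95, "y": -0.3, "z": -0.1, "wx": 0, "wy": 0, "wz": 0.33}, {"x": -0.95, "y": -0.3, "z": -0.1, "wx": 0, "wy": 0, "wz": 0.33}, {"x": -0.95, "y": -0.3, "z": -0.1, "wx": 0, "wy": 0, "wz": 0.33}, {"x": -0.95, "y": -0.3, "z": -0.1, "wx": 0, "wy": 0, "wz": 0.33}, {"x": -0.95, "y": -0.3, "z": -0.1, "wx": 0, "wy": 0, "wz": 0.33}, {"x": -0.95, "y": -0.3, "z": -0.1, "wx": 0, "wy": 0, "wz": 0.33}, {"x": -0.95, "y": -0.3, "z": -0.1, "wx": 0, "wy": 0, "wz": 0.33}, {"x": -0.95, "y": -0.3, "z": -0.1, "wx": 0, "wy": 0, "wz": 0.33}, {"x": -0.95, "y": -0.3, "z": -0.1, "wx": 0, "wy": 0, "wz": 0.33}, {"x": -0.95, "y": -0.3, "z": -0.1, "wx": 0, "wy": 0, "wz": 0.33}], hand=-1)

```text
t: 1.63
eef_pos: [0.4393, 0.4704, 0.27]
tool_rot: [0.0, 0.678, 0.735, 0.0]
contact_force: [-0.7, -0.6, 0.1]
gripper_width: 0.001
```

```bash
python3 - <<'E'
from h import *
plan([.53,-.175,.25],94.5)
E
```

```text
t 1.63 pos [0.4393 0.4704 0.27  ] F [-0.7 -0.6  0.1] w 0.001
shift [-3.253  0.19   0.1  ] turn [ 0.    -0.     0.001] n 3.253302673755587
```

>>> jog_arm(plan=[{"x": -0.95, "y": 0.1, "z": 0, "wx": 0, "wy": 0, "wz": 0}, {"x": -0.95, "y": 0.1, "z": 0, "wx": 0, "wy": 0, "wz": 0}, {"x": -0.95, "y": 0.1, "z": 0, "wx": 0, "wy": 0, "wz": 0}, {"x": -0.95, "y": 0.1, "z": 0, "wx": 0, "wy": 0, "wz": 0}, {"x": -0.95, "y": 0.1, "z": 0, "wx": 0, "wy": 0, "wz": 0}, {"x": -0.95, "y": 0.1, "z": 0, "wx": 0, "wy": 0, "wz": 0}])

```text
t: 2.13
eef_pos: [0.4767, 0.2755, 0.2706]
tool_rot: [0.001, 0.681, 0.733, -0.0]
contact_force: [0.1, -0.7, 0.9]
gripper_width: 0.002
```

>>> jog_arm(plan=[{"x": -0.95, "y": 0.1, "z": 0, "wx": 0, "wy": 0, "wz": 0}, {"x": -0.95, "y": 0.1, "z": 0, "wx": 0, "wy": 0, "wz": 0}, {"x": -0.95, "y": 0.1, "z": 0, "wx": 0, "wy": 0, "wz": 0}, {"x": -0.95, "y": 0.1, "z": 0, "wx": 0, "wy": 0, "wz": 0}, {"x": -0.95, "y": 0.1, "z": 0, "wx": 0, "wy": 0, "wz": 0}, {"x": -0.95, "y": 0.1, "z": 0, "wx": 0, "wy": 0, "wz": 0}])

```text
t: 2.63
eef_pos: [0.5116, 0.08, 0.2717]
tool_rot: [0.002, 0.684, 0.73, -0.001]
contact_force: [-0.1, -0.7, 0.5]
gripper_width: 0.0
```

>>> jog_arm(plan=[{"x": -0.95, "y": 0, "z": 0, "wx": 0, "wy": 0, "wz": 0}, {"x": -0.95, "y": 0, "z": 0, "wx": 0, "wy": 0, "wz": 0}, {"x": -0.95, "y": 0, "z": 0, "wx": 0, "wy": 0, "wz": 0}, {"x": -0.95, "y": 0, "z": 0, "wx": 0, "wy": 0, "wz": 0}, {"x": -0.95, "y": 0, "z": 0, "wx": 0, "wy": 0, "wz": 0}, {"x": -0.95, "y": 0, "z": 0, "wx": 0, "wy": 0, "wz": 0}])

```text
t: 3.13
eef_pos: [0.5238, -0.1167, 0.2733]
tool_rot: [0.004, 0.686, 0.727, -0.001]
contact_force: [-0.5, -0.9, 0.7]
gripper_width: -0.002
```

```bash
python3 - <<'E'
from h import *
plan([.535,-.174,.2],94.5);plan([.535,-.174,.118],94.5); plan([.608,-.169,.118],94.5)
E
```

```text
t 3.13 pos [ 0.5238 -0.1167  0.2733] F [-0.5 -0.9  0.7] w -0.002
shift [-0.287  0.038  0.369] turn [ 0.001  0.002 -0.007] n 0.3686898145370732
t 3.13 pos [ 0.5238 -0.1167  0.2733] F [-0.5 -0.9  0.7] w -0.002
shift [-0.284  0.037  0.779] turn [ 0.001  0.002 -0.007] n 0.7786755414456888
t 3.13 pos [ 0.5238 -0.1167  0.2733] F [-0.5 -0.9  0.7] w -0.002
shift [-0.28   0.403  0.78 ] turn [ 0.001  0.002 -0.007] n 0.7800048874196861
```

>>> jog_arm(plan=[{"x": -0.28, "y": 0.03, "z": 0.2, "wx": 0, "wy": 0, "wz": -0.007}, {"x": -0.28, "y": 0.03, "z": 0.4, "wx": 0, "wy": 0, "wz": -0.007}, {"x": -0.28, "y": 0.03, "z": 0.6, "wx": 0, "wy": 0, "wz": -0.007}, {"x": -0.28, "y": 0.03, "z": 0.78, "wx": 0, "wy": 0, "wz": -0.007}, {"x": -0.28, "y": 0.03, "z": 0.78, "wx": 0, "wy": 0, "wz": -0.007}, {"x": -0.28, "y": 0.11, "z": 0.78, "wx": 0, "wy": 0, "wz": -0.007}, {"x": -0.28, "y": 0.18, "z": 0.78, "wx": 0, "wy": 0, "wz": -0.007}, {"x": -0.28, "y": 0.25, "z": 0.78, "wx": 0, "wy": 0, "wz": -0.007}, {"x": -0.28, "y": 0.32, "z": 0.78, "wx": 0, "wy": 0, "wz": -0.007}, {"x": -0.28, "y": 0.39, "z": 0.78, "wx": 0, "wy": 0, "wz": -0.007}, {"x": -0.28, "y": 0.44, "z": 0.78, "wx": 0, "wy": 0, "wz": -0.007}, {"x": -0.28, "y": 0.44, "z": 0.78, "wx": 0, "wy": 0, "wz": -0.007}])

```text
t: 4.13
eef_pos: [0.6132, -0.1675, 0.1182]
tool_rot: [0.0, 0.678, 0.735, -0.003]
contact_force: [-11.0, 2.1, 7.6]
gripper_width: -0.001
```

>>> jog_arm(plan=[{"x": 0, "y": 0, "z": 0, "wx": 0, "wy": 0, "wz": 0}, {"x": 0, "y": -0.25, "z": -0.05, "wx": 0, "wy": 0, "wz": 0}, {"x": 0, "y": -0.25, "z": -0.2, "wx": 0, "wy": 0, "wz": 0}, {"x": 0, "y": -0.25, "z": -0.7, "wx": 0, "wy": 0, "wz": 0}, {"x": 0, "y": -0.25, "z": -0.7, "wx": 0, "wy": 0, "wz": 0}, {"x": 0, "y": -0.25, "z": -0.7, "wx": 0, "wy": 0, "wz": 0}])

```text
t: 4.63
eef_pos: [0.5662, -0.1713, 0.265]
tool_rot: [0.004, 0.678, 0.735, -0.001]
contact_force: [2.0, -1.5, 0.5]
gripper_width: -0.005
```

```bash
python3 - <<'E'
from h import *
im=cams.read_camera('side'); im=im[110:210,190:310,::-1]; cv2.imwrite('pics/s1.png',cv2.resize(im,None,fx=4,fy=4))
plan([.613,.204,.265],70)
E
```

```text
t 4.68 pos [ 0.5673 -0.1714  0.2665] F [ 0.5 -0.3  2.9] w 0.005
shift [ 1.852  0.381 -0.002] turn [0.003 0.002 0.137] n 1.852154824421034
```

View pics/s1.png

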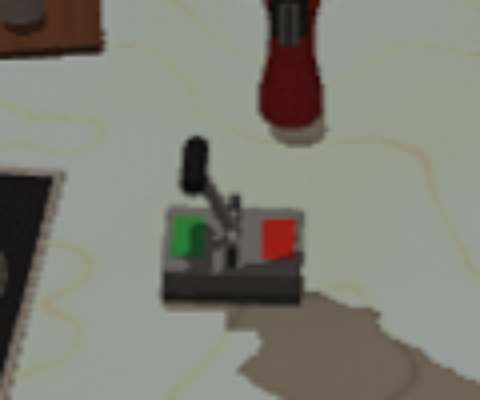

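The toggle now leans to green (handle at crop (195,165)), so it is OFF. I'll move to the cap next.

>>> jog_arm(plan=[{"x": 0.95, "y": 0.2, "z": 0, "wx": 0, "wy": 0, "wz": 0}, {"x": 0.95, "y": 0.2, "z": 0, "wx": 0, "wy": 0, "wz": 0}, {"x": 0.95, "y": 0.2, "z": 0, "wx": 0, "wy": 0, "wz": 0}, {"x": 0.95, "y": 0.2, "z": 0, "wx": 0, "wy": 0, "wz": 0}, {"x": 0.95, "y": 0.2, "z": 0, "wx": 0, "wy": 0, "wz": 0}, {"x": 0.95, "y": 0.2, "z": 0, "wx": 0, "wy": 0, "wz": 0}], hand=1)

```text
t: 5.18
eef_pos: [0.5925, 0.0311, 0.2657]
tool_rot: [0.004, 0.673, 0.74, 0.002]
contact_force: [0.4, 1.0, 0.5]
gripper_width: 0.845
```

>>> jog_arm(plan=[{"x": 0.89, "y": 0.19, "z": 0, "wx": 0.003, "wy": 0.002, "wz": 0.137}, {"x": 0.89, "y": 0.19, "z": 0, "wx": 0.003, "wy": 0.002, "wz": 0.137}, {"x": 0.89, "y": 0.19, "z": 0, "wx": 0.003, "wy": 0.002, "wz": 0.137}, {"x": 0.89, "y": 0.19, "z": 0, "wx": 0.003, "wy": 0.002, "wz": 0.137}, {"x": 0.89, "y": 0.19, "z": 0, "wx": 0.003, "wy": 0.002, "wz": 0.137}, {"x": 0.89, "y": 0.19, "z": 0, "wx": 0.003, "wy": 0.002, "wz": 0.137}, {"x": 0.89, "y": 0.19, "z": 0, "wx": 0.003, "wy": 0.002, "wz": 0.137}])

```text
t: 5.77
eef_pos: [0.613, 0.2148, 0.2654]
tool_rot: [-0.002, 0.814, 0.581, 0.001]
contact_force: [-0.4, -0.6, 0.2]
gripper_width: 0.997
```

```bash
python3 - <<'E'
from h import *
im=cams.read_camera('side'); cv2.imwrite('pics/s2.png',cv2.resize(im[170:320,140:320,::-1],None,fx=4,fy=4))
for n in ['side','top']:
    if n=='top': cams.read_camera(n)
    for r in finder.place_of(n,'cap_top')[:3]: print(n,round(r['confidence'],2),np.round(r['location'],1),np.round(at_z(n,r['location'],.188),4))
plan([.613,.204,.179],70)
E
```

```text
side 0.94 [225.4 235.8] [0.6182 0.199  0.188 ]
side 0.58 [222.2 234.3] [0.6265 0.1954 0.188 ]
side 0.57 [259.6 318.5] [0.5163 0.4024 0.188 ]
top 0.63 [223.1 162.5] [0.6072 0.0656 0.188 ]
top 0.62 [170.2 159.2] [0.6154 0.207  0.188 ]
t 5.97 pos [0.6137 0.21   0.266 ] F [-0.4 -0.3  0.3] w 1.003
shift [-0.031  0.007  0.435] turn [-0.    -0.001  0.003] n 0.43465014154788384
```

View pics/s2.png

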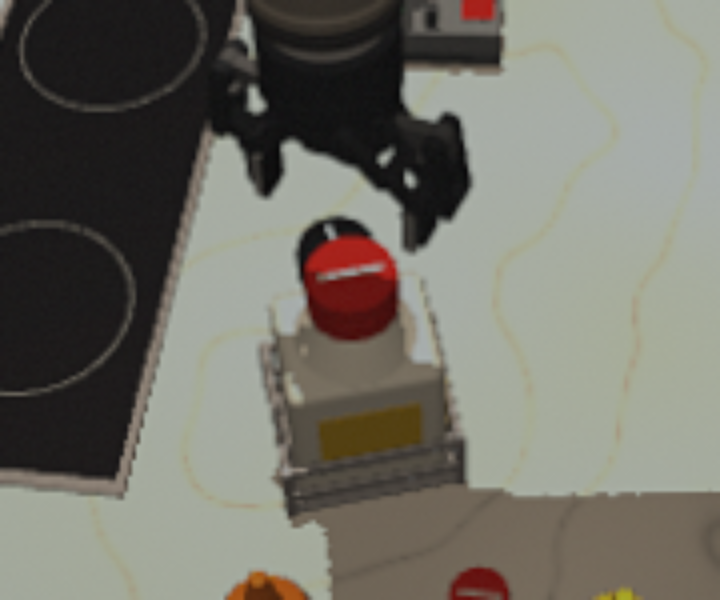

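The cap is untouched (bar centre at crop (351,271)), which confirms (0.613, 0.205), and the open fingers straddle it. I'll descend and grip.

>>> jog_arm(plan=[{"x": -0.027, "y": 0.005, "z": 0.15, "wx": 0, "wy": 0, "wz": 0}, {"x": -0.027, "y": 0.005, "z": 0.3, "wx": 0, "wy": 0, "wz": 0}, {"x": -0.027, "y": 0.005, "z": 0.435, "wx": 0, "wy": 0, "wz": 0}, {"x": -0.027, "y": 0.005, "z": 0.435, "wx": 0, "wy": 0, "wz": 0}, {"x": -0.027, "y": 0.005, "z": 0.435, "wx": 0, "wy": 0, "wz": 0}])

```text
t: 6.38
eef_pos: [0.6123, 0.2035, 0.1785]
tool_rot: [-0.002, 0.817, 0.577, 0.0]
contact_force: [0.1, -0.2, 0.2]
gripper_width: 1.002
```

>>> jog_arm(plan=[{"x": 0, "y": 0, "z": 0, "wx": 0, "wy": 0, "wz": 0}, {"x": 0, "y": 0, "z": 0, "wx": 0, "wy": 0, "wz": 0}, {"x": 0, "y": 0, "z": 0, "wx": 0, "wy": 0, "wz": 0}, {"x": 0, "y": 0, "z": 0, "wx": 0, "wy": 0, "wz": 0}, {"x": 0, "y": 0, "z": 0, "wx": 0, "wy": 0, "wz": 0}, {"x": 0, "y": 0, "z": 0, "wx": 0, "wy": 0, "wz": 0}, {"x": 0, "y": 0, "z": 0, "wx": 0, "wy": 0, "wz": 0}, {"x": 0, "y": 0, "z": 0, "wx": 0, "wy": 0, "wz": 0}], hand=-1, grip_force=80)

```text
t: 7.05
eef_pos: [0.6134, 0.2034, 0.181]
tool_rot: [-0.002, 0.817, 0.577, 0.002]
contact_force: [-1.5, -2.1, 7.0]
gripper_width: 0.631
```

```bash
python3 - <<'E'
from h import *
plan([.613,.205,.1725],70)
E
```

```text
t 7.05 pos [0.6134 0.2034 0.181 ] F [-1.5 -2.1  7. ] w 0.631
shift [ 0.007 -0.004  0.042] turn [-0.    -0.001  0.003] n 0.04249591714270812
```

>>> jog_arm(plan=[{"x": 0, "y": 0, "z": 0.015, "wx": 0, "wy": 0, "wz": 0}, {"x": 0, "y": 0, "z": 0.03, "wx": 0, "wy": 0, "wz": 0}, {"x": 0, "y": 0, "z": 0.04, "wx": 0, "wy": 0, "wz": 0}, {"x": 0, "y": 0, "z": 0.04, "wx": 0, "wy": 0, "wz": 0}, {"x": 0, "y": 0, "z": 0.04, "wx": 0, "wy": 0, "wz": 0}])

```text
t: 7.47
eef_pos: [0.6141, 0.2035, 0.1759]
tool_rot: [-0.002, 0.817, 0.577, 0.003]
contact_force: [-5.5, -1.0, 12.7]
gripper_width: 0.633
```

>>> jog_arm(plan=[{"x": 0, "y": 0, "z": 0.022, "wx": 0, "wy": 0, "wz": 0}, {"x": 0, "y": 0, "z": 0.022, "wx": 0, "wy": 0, "wz": -0.036}, {"x": 0, "y": 0, "z": 0.022, "wx": 0, "wy": 0, "wz": -0.072}, {"x": 0, "y": 0, "z": 0.022, "wx": 0, "wy": 0, "wz": -0.108}, {"x": 0, "y": 0, "z": 0.022, "wx": 0, "wy": 0, "wz": -0.144}, {"x": 0, "y": 0, "z": 0.022, "wx": 0, "wy": 0, "wz": -0.18}, {"x": 0, "y": 0, "z": 0.022, "wx": 0, "wy": 0, "wz": -0.216}, {"x": 0, "y": 0, "z": 0.022, "wx": 0, "wy": 0, "wz": -0.252}, {"x": 0, "y": 0, "z": 0.022, "wx": 0, "wy": 0, "wz": -0.288}, {"x": 0, "y": 0, "z": 0.022, "wx": 0, "wy": 0, "wz": -0.324}, {"x": 0, "y": 0, "z": 0.022, "wx": 0, "wy": 0, "wz": -0.36}, {"x": 0, "y": 0, "z": 0.022, "wx": 0, "wy": 0, "wz": -0.396}])

```text
t: 8.47
eef_pos: [0.6163, 0.2049, 0.1756]
tool_rot: [0.002, 0.325, 0.946, 0.006]
contact_force: [-1.7, 1.4, 12.3]
gripper_width: 0.634
```

```bash
python3 - <<'E'
from h import *
im=cams.read_camera('side'); cv2.imwrite('pics/s3.png',cv2.resize(im[200:290,180:290,::-1],None,fx=6,fy=6))
o=monitor.get_obs(); print(o['eef_pos'],o['torque'],o['contact_force'])
plan([.613,.205,.179],139)
E
```

```text
[0.6163596  0.20494987 0.17562564] [0.03181134 0.3514695  0.01066797] [-1.99554744  0.4605585  12.15357944]
t 8.52 pos [0.6164 0.2049 0.1756] F [-2.   0.5 12.2] w 0.631
shift [ 0.013 -0.01  -0.017] turn [0.004 0.    0.019] n 0.017010550862233617
```

View pics/s3.png

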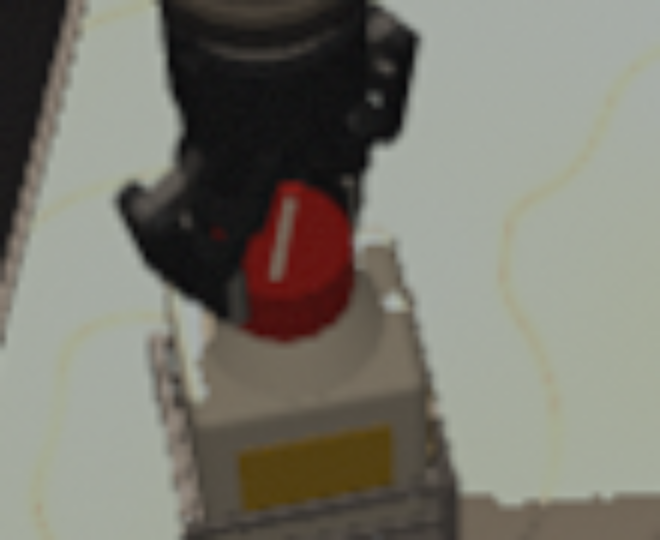

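The bar now runs from crop (293,200) to (276,278), about 70° from its start, so the cap has turned with the gripper. I'll lift it straight up, slowly at first.

>>> jog_arm(plan=[{"x": 0.005, "y": -0.005, "z": -0.03, "wx": 0, "wy": 0, "wz": 0}, {"x": 0.005, "y": -0.005, "z": -0.06, "wx": 0, "wy": 0, "wz": 0}, {"x": 0.005, "y": -0.005, "z": -0.1, "wx": 0, "wy": 0, "wz": 0}, {"x": 0.005, "y": -0.005, "z": -0.15, "wx": 0, "wy": 0, "wz": 0}])

```text
t: 8.85
eef_pos: [0.6145, 0.2042, 0.2062]
tool_rot: [0.002, 0.322, 0.947, 0.006]
contact_force: [0.1, -0.7, -0.1]
gripper_width: 0.628
```

>>> jog_arm(plan=[{"x": 0.005, "y": -0.005, "z": -0.1, "wx": 0, "wy": 0, "wz": 0}, {"x": 0.005, "y": -0.005, "z": -0.2, "wx": 0, "wy": 0, "wz": 0}, {"x": 0.005, "y": -0.005, "z": -0.28, "wx": 0, "wy": 0, "wz": 0}, {"x": 0.005, "y": -0.005, "z": -0.33, "wx": 0, "wy": 0, "wz": 0}, {"x": 0.005, "y": -0.005, "z": -0.33, "wx": 0, "wy": 0, "wz": 0}, {"x": 0.005, "y": -0.005, "z": -0.33, "wx": 0, "wy": 0, "wz": 0}, {"x": 0.005, "y": -0.005, "z": -0.33, "wx": 0, "wy": 0, "wz": 0}])

```text
t: 9.43
eef_pos: [0.6119, 0.2033, 0.271]
tool_rot: [0.002, 0.322, 0.947, 0.005]
contact_force: [0.3, -0.7, -1.1]
gripper_width: 0.632
```

```bash
python3 - <<'E'
from h import *
im=cams.read_camera('side'); cv2.imwrite('pics/s4.png',cv2.resize(im[100:380,150:310,::-1],None,fx=2.1,fy=2.1))
plan([.613,.205,.27],135)
E
```

```text
t 9.48 pos [0.6118 0.2032 0.2708] F [ 0.2  0.1 -0.7] w 0.632
shift [0.001 0.011 0.004] turn [ 0.003 -0.     0.042] n 0.010578579213604201
```

View pics/s4.png

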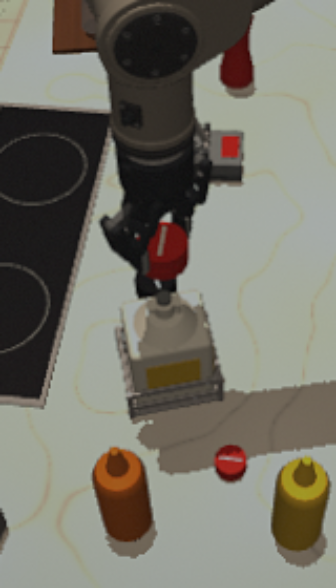

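The cap is off and level at crop (167,250), above the exposed neck at about (163,305). The bottles and mill are upright where they were. I'll check the toggle in the top view, then hand in.

```bash
python3 - <<'E'
from h import *
im=cams.read_camera('top'); cv2.imwrite('pics/t5.png',cv2.resize(im[110:260,90:400,::-1],None,fx=2.58,fy=2.58))
for r in finder.place_of('top','toggle_grip')[:2]: print(r['confidence'],at_z('top',r['location'],.118))
E
```

```text
0.52 [ 0.63672608 -0.16925846  0.118     ]
```

View pics/t5.png

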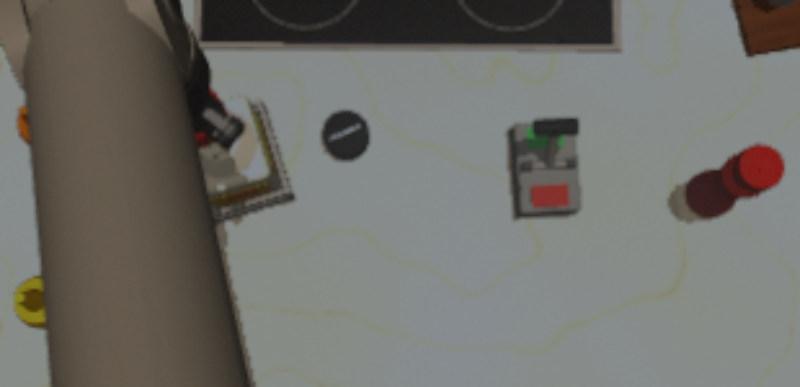

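The handle sits over the green patch at crop (555,127), measured at x 0.637 (box centre +29 mm), so the toggle is OFF. The mill and bottles haven't moved.

```bash
python3 -c "
from h import *
print(bot.hand_in()); o=monitor.get_obs(); print(o['t'],o['eef_pos'],o['gripper_width'])"
```

```text
the job is handed in; nothing more can be done
None
the job is handed in; nothing more can be done
```

The job is done and handed in at about 9.5 s; the hand-in reports no verdict. I flipped the toggle to OFF with the closed fingers. I then gripped the large red cap with 80 N, pressed it down to about 12.7 N, turned it about 71° anticlockwise and lifted it straight off.

- **Toggle:** the last top view shows the handle over the green patch, measured 29 mm to +x of the box's centre, where OFF should be.
- **Cap:** the last side view shows it level in the fingers above the bare neck. From the tool height, its underside is about 80 mm above the mouth, and the tool is within about 2 mm of the jug's axis. The wrist force had fallen to about 1 N.
- **Mill and bottles:** they looked upright and unmoved in the last two views. I did not re-measure their positions, and in the top view the arm hid part of both bottles.

Two readings were off along the way:
- **First toggle reading:** the networks' two views differed by about 30 mm in y. I used the colour patches instead, and they agreed with each other to about 3 mm.
- **Grip on the cap:** the opening read about 54 mm on the 56 mm cap. The cap turned with the gripper anyway.

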